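# Dial the nut dispenser wide open and tip the nuts into the gift tray

## Robot

A 6-joint arm with a two-finger parallel gripper is mounted at the origin on the work surface. World frame = base frame: x ahead of the robot, y to its left, z up, the work surface at z = 0. Lengths are in mm, angles in rad, forces in N, time in s.
With the tool pointing down it reaches from about 250 to 800 mm from the base axis. Payload 3.9 kg.
Tool frame: the origin (TCP) lies on the centre line of the jaws, within the pads' length; the fingertips stand 17 mm ahead of it and the grasp point (between the pads) lies 2 mm behind it; y points along the fingers, x is the direction in which the jaws open and shut, and the axes are right-handed (so a half turn about y gives the same grasp; the last joint's range is limited). The gripper opens to 85 mm and grips with 20 to 120 N. Pads are 22 mm wide; open, the fingers measure 114 mm over their backs; the gripper's body (76 mm by 85 mm) begins 54 mm behind the grasp point. The pads swing forward as they close: fully open they stand 13 mm farther back than shut.
Start: joints at [0, 0.26, -0.138, 1.173, 0, 1.571], TCP at [524.991, -0, 248.304] pointing down, gripper open.
Joint ranges: [-2.78, 2.78], [-0.83, 1.72], [-1.28, 1.37], [-1.9, 2.12], [-1.57, 1.48], [-3.14, 3.14]. Speed limits (rad/s): [2.57, 2.57, 3.14, 3.14, 3.14, 3.14].

## Interface

Orientations are given as a unit quaternion [x, y, z, w].
In Python, from rig import * gives the robot as it stands.
- The arm moves only by the tool servo_tool, never from a script. Its argument "increments" is a list of rows, each a list of 7 numbers: the shift along the world's x, y, z in m, then the turn, a rotation vector about the world's x, y, z in rad, then the opening, from 0 (shut) to 1 (fully open). In form: [[tx, ty, tz, ax, ay, az, hand], ...]. A call has exactly 8 rows; each row is the pose to reach, as a shift and turn from the pose commanded when the call began; what a row does not reach only later rows make up. A row lasts 1/8 s, in which the tool goes at most 62.5 mm and 10.7 degrees, less where a joint would pass 70% of its speed; a pose out of reach is approached as far as the arm can. A call with a gripper value outside its range is refused whole. The fingers move at their own pace and stop on an object; "newtons" is the grip in N (left out, the last holds). Time passes only in rows, so rows that repeat a pose let the fingers close, or fill a call up. It gives the time, the measured TCP pose, the force and the opening at its end, in the units of the state.
- observe(): the state, without advancing time (a new reading comes with each control period).
- read_camera(name): name is "scene" or "side" or "wrist"; returns a dict with "frame" (400x640x3 uint8, red, green, blue), "range_z" (400x640 float32, mm along the optical axis (not along the pixel's ray), 0 where there is no reading), "fx", "fy", "cx", "cy" (pixels), "rvec" (rotation vector, rad) and "tvec" (3), from world to camera coordinates, as OpenCV has them. Camera axes: x right, y down, z forward; pixel columns grow to the right and rows downward; lengths in mm; the calibration is good to about 2 mm. A picture is of the moment at which its call begins.
- sign_off(): hands the job in, once; it reports no verdict.
The state is a dict: "clock": time; "joints": joint angles; "qvel": joint speeds; "joint_torque": joint torques, N m; "ee_pos": TCP position; "eef_rot": TCP orientation; "ft_force": force on the tool from outside, world axes, zero at the start; "moment": the same for the moment, N m; "gripper_width": opening from 0.0 (shut) to 1.0 (fully open).
Only numpy, scipy, OpenCV 4.12 (cv2) and the standard library are available. Lean on these libraries where they do the work, as an engineer would, in place of code of your own. Each camera call takes 0.05 s, during which the arm holds its last target.

## Task

Turn the dial on the nut dispenser's lid to its largest opening, as far as its stop, while the jar stands upright. Then tip the jar over with its crank handle and shake it as needed until all five nuts lie in the cardboard gift tray, and bring the jar back fully upright with the dial still at the largest opening. Leave the other goods on the table where they are.

Things in the scene. Friction and masses are not known exactly. Their poses are not given: they have to be found in the camera images.
- stand: Dark steel stand of the nut dispenser, fixed to the table; origin on the table under the jar's middle, z up. Base plate 150 (x) x 130 (y) mm. Two upright cheeks (outer faces at x = -56 and +56 mm, tops 192 mm up) carry the jar's axle. Its -x side (crank side) faces the robot, yaw within 0.3 rad; its +y side is the pouring side.
- axle (a point): Middle of the jar's level tipping axle, which runs along the stand's x axis, 170 mm above the table over the stand's origin.
- chute_end (a point): Lower end of the sloping metal chute fixed to the stand's +y side, 98 mm from the axle in +y and 55 mm above the table; poured nuts roll off here into the tray.
- jar (a joint): Tipping of the clear jar (86 mm wide) about the axle, rad: 0 upright at its rest stop, growing as its top swings to the stand's +y, end stop 2.1. Friction (0.25 N m) holds it where it is left; no spring. Nuts run to the lid from about 1.75 on; a lip of 3 to 4 mm inside the mouth often holds some back until the jar is rocked back to about 1 and tipped again briskly.
- handle (a point): Black round bar, 14 mm thick, handle of the jar's crank, along the stand's x from x = -62 to -142 mm; this point is on its centre line at x = -108 mm. It circles the axle at 90 mm: jar upright, 45 mm above and 78 mm to -y of the axle; over the top; at the end stop 45 mm above and 78 mm to +y. The steel crank arm is at x = -60 to -66 mm.
- dial (a joint): Angle of the black dial (disc 86 mm wide, three wedge windows) on the jar's lid, rad, range -2.8 to 0, growing counterclockwise from above. 0 = end stop: the largest window (100 degrees wide) is fully over the white cap's outlet, on the +y side. -1.57: middle window (32 degrees, too small for nuts); -2.48: smallest (14 degrees). Friction 0.12 N m; stays where left.
- lid_centre (a point): Point on the dial's axis at the dial's top face; with the jar upright 228 mm above the table, straight over the stand's origin. A steel hub cap, 16 mm wide, stands 4 mm over it.
- tab (a point): Top centre of the dial's thumb tab: an upright black fin, 8 mm thick along the turning direction, 18 mm long radially (24 to 42 mm from the dial's axis, this point at 33 mm), 28 mm high above the dial's top face. It stands opposite the largest window, so at the dial's end stop (0) it is on the -y side; at dial angle q it is turned by q from there.
- tray: Open cardboard gift tray, 160 (x) x 150 (y) x 45 mm high, walls 4 mm, at the end of the chute; origin at the centre of its underside. Loose, about 0.5 kg.
- nut0: Round brown nut in its shell, 20 mm across, 10 g, lying in the jar at the start; origin at its centre. One of five alike.
- nut1: Round brown nut in its shell, 20 mm across, 10 g, lying in the jar at the start; origin at its centre. One of five alike.
- nut2: Round brown nut in its shell, 20 mm across, 10 g, lying in the jar at the start; origin at its centre. One of five alike.
- nut3: Round brown nut in its shell, 20 mm across, 10 g, lying in the jar at the start; origin at its centre. One of five alike.
- nut4: Round brown nut in its shell, 20 mm across, 10 g, lying in the jar at the start; origin at its centre. One of five alike.
- olive_jar: Bystander, to be left alone: green glass jar with a brass lid, 66 mm wide, 105 mm tall; origin on its underside.
- relish_jar: Bystander, to be left alone: amber glass jar with a dark lid, 56 mm wide, 85 mm tall; origin on its underside.
- tea_box: Bystander, to be left alone: closed cardboard box, 55 x 110 x 75 mm high; origin on its underside.
- tin: Bystander, to be left alone: steel tin, 72 mm wide, 60 mm tall; origin on its underside.
- tape_roll: Bystander, to be left alone: brown roll of tape lying flat, 90 mm wide, 30 mm high; origin on its underside.
- jar_cap: Bystander, to be left alone: loose brass jar lid lying flat, 68 mm wide, 14 mm high; origin on its underside.
- scoop: Bystander, to be left alone: metal spoon lying flat, 180 mm long; origin on its underside.
There are look-alikes about, which are no part of the job. Leave any pink, purple or turquoise look-alike of the tray alone.

How it is judged (in metres and radians):
On the way, in this order (a step that is already met when the one before it is completed fails the run):
1. the dial is at its largest opening (within 0.12 rad of the stop) while the jar is upright (within 0.15 rad) (value of joint dial above -0.12 rad and value of joint jar below 0.15 rad), for 0.2 s.
2. the jar is tipped over (beyond 1.7 rad) with the dial at its largest opening (value of joint jar above 1.7 rad and value of joint dial above -0.12 rad), for 0.1 s.
At the end, for the whole second after the job is handed in: All five nuts lie inside the gift tray (within its 160 x 150 mm outline and below its 45 mm rim) at rest (under 0.05 m/s), the dial is within 0.12 rad of its largest-opening stop and the jar is upright again (within 0.15 rad of its rest stop) (all of step 1 and x of nut0 in the frame of tray between -0.08 and 0.08 m and y of nut0 in the frame of tray between -0.075 and 0.075 m and z of nut0 in the frame of tray between 0 and 0.045 m and linear speed of each of nut0, nut1, nut2, nut3, nut4 below 0.05 m/s and x of nut1 in the frame of tray between -0.08 and 0.08 m and y of nut1 in the frame of tray between -0.075 and 0.075 m and z of nut1 in the frame of tray between 0 and 0.045 m and x of nut2 in the frame of tray between -0.08 and 0.08 m and y of nut2 in the frame of tray between -0.075 and 0.075 m and z of nut2 in the frame of tray between 0 and 0.045 m and x of nut3 in the frame of tray between -0.08 and 0.08 m and y of nut3 in the frame of tray between -0.075 and 0.075 m and z of nut3 in the frame of tray between 0 and 0.045 m and x of nut4 in the frame of tray between -0.08 and 0.08 m and y of nut4 in the frame of tray between -0.075 and 0.075 m and z of nut4 in the frame of tray between 0 and 0.045 m); the robot touches nothing.
It fails at once if the jar is tipped (beyond 0.6 rad) while the dial is not at its largest opening (more than 0.25 rad short) (value of joint jar above 0.6 rad and value of joint dial below -0.25 rad).
It fails at once if a bystander is moved by more than 40 mm (distance of any of olive_jar, relish_jar, tea_box, tin, tape_roll, jar_cap, scoop from where it was at the start of the episode above 0.04 m).
It also fails if it takes over 72 s, if anything falls off the work surface, if the arm or the gripper's body presses on something with over 40 N, if the wrist force passes 120 N, or if a joint passes its speed limit or range.

## Working session

There is one attempt and no reset: what is moved stays moved. The work goes in short steps, Python scripts to look and compute and a tool call to move; the robot and the scene stay as the last step left them, time stands still between calls to the robot, and variables do not carry over. Pictures are saved under pics/ and viewed, and the job is handed in when it is done.

Besides the shell and the picture viewer there is one more tool, called after ">>>" as a command line: name --pt "numbers of a row" for each row, then --argument value for the rest. servo_tool: Moves the arm, as the interface text tells. Its arguments: {"type":"object","properties":{"increments":{"type":"array"},"newtons":{"type":"number"}},"required":["increments"]}

```bash
ls; mkdir -p pics
python3 - <<'E'
from rig import *
import cv2,numpy as np,pickle
print(observe())
for n in ["scene","side","wrist"]:
    c=read_camera(n); pickle.dump(c,open(f"pics/{n}0.pkl","wb"))
    cv2.imwrite(f"pics/{n}0.png",c["frame"][:,:,::-1])
    R=cv2.Rodrigues(np.array(c["rvec"]))[0]; print(n,c["fx"],c["cx"],c["cy"],-R.T@np.array(c["tvec"]).ravel(),R[2])
E
```

```text
pics
{'clock': 0.0, 'joints': array([-6.02620149e-06,  2.60689448e-01, -1.39377365e-01,  1.17267774e+00,
       -1.74107487e-05,  1.57080521e+00]), 'qvel': array([ 5.73859157e-04,  5.11744727e-05, -6.45507407e-04,  1.14523218e-03,
       -2.25607975e-04,  5.42676783e-05]), 'joint_torque': array([-3.22425103e-04, -4.05677426e+01,  2.53926122e+01,  1.89446745e-02,
       -4.02533055e-05,  2.61086342e-05]), 'ee_pos': array([ 5.24358263e+02, -8.44230969e-03,  2.47458868e+02]), 'eef_rot': array([ 7.07112602e-01, -6.94067244e-04, -6.83536669e-04, -7.07100289e-01]), 'ft_force': array([-0.1781387 ,  0.25987741, -1.26035025]), 'moment': array([ 0.0057717 , -0.02510946,  0.00201475]), 'gripper_width': 0.9973899678159227}
scene 505.18484219695546 308.61390837528023 196.78079343524425 [1326.57283178  407.46146747 1362.85846382] [-0.5227761  -0.26658078 -0.8097159 ]
side 480.1958066040962 330.75130662217083 206.9953337671685 [483.91694249 778.93896377 949.27945139] [ 0.06189358 -0.68740563 -0.72363159]
wrist 343.79049629046307 317.0360199241751 199.78497910297642 [523.84428066  77.31416461 372.20109554] [-0.00234235 -0.3017921  -0.95337088]
```

View pics/scene0.png

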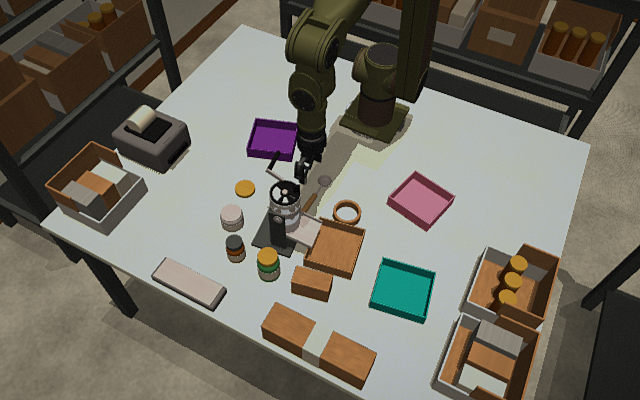

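View pics/side0.png

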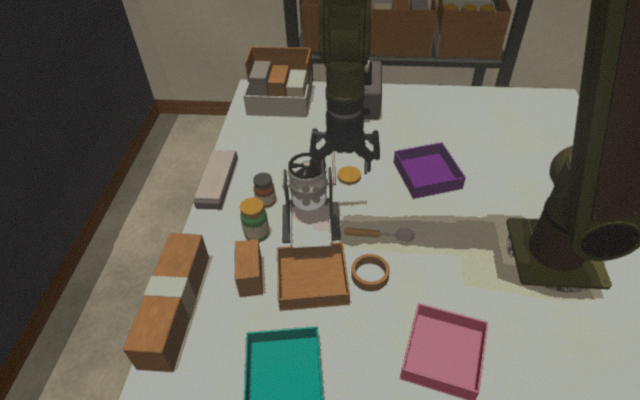

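View pics/wrist0.png

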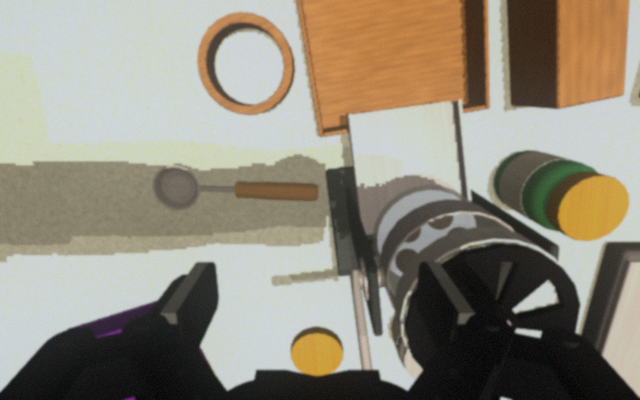

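```bash
cat > h.py <<'E'
import cv2,numpy as np,pickle
def pts(c):
    R=cv2.Rodrigues(np.array(c["rvec"]))[0]; t=np.array(c["tvec"]).ravel()
    z=c["range_z"].astype(float); v,u=np.mgrid[:400,:640]
    P=np.stack([(u-c["cx"])/c["fx"]*z,(v-c["cy"])/c["fy"]*z,z],-1)
    W=(P-t)@R; W[z==0]=np.nan
    return W
def ray(c,u,v,h):
    R=cv2.Rodrigues(np.array(c["rvec"]))[0]; t=np.array(c["tvec"]).ravel()
    d=R.T@np.array([(u-c["cx"])/c["fx"],(v-c["cy"])/c["fy"],1]); o=-R.T@t
    return o+d*(h-o[2])/d[2]
def proj(c,p):
    return cv2.projectPoints(np.array(p,float).reshape(-1,3),np.array(c["rvec"],float),np.array(c["tvec"],float),np.array([[c["fx"],0,c["cx"]],[0,c["fy"],c["cy"]],[0,0,1.]]),None)[0].reshape(-1,2)
def crop(c,x,y,w,h,s,name):
    cv2.imwrite(name,cv2.resize(c["frame"][y:y+h,x:x+w,::-1],None,fx=s,fy=s,interpolation=cv2.INTER_CUBIC))
def snap(n,k):
    from rig import read_camera
    c=read_camera(n); pickle.dump(c,open(f"pics/{n}{k}.pkl","wb")); cv2.imwrite(f"pics/{n}{k}.png",c["frame"][:,:,::-1]); return c
def load(n,k): return pickle.load(open(f"pics/{n}{k}.pkl","rb"))
E
python3 - <<'E'
from h import *
a=load("scene",0); b=load("side",0)
crop(a,215,130,160,150,5,"pics/a1.png"); crop(b,220,120,200,150,4,"pics/b1.png")
for n in ["scene","side","wrist"]:
    W=pts(load(n,0)); 
    for h,lo,hi in [("disc",222,234),("tabtop",250,262)]:
        m=(W[...,2]>lo)&(W[...,2]<hi)&(W[...,1]<150)&(W[...,1]>-200)&(W[...,0]>560)&(W[...,0]<760)
        p=W[m]; print(n,h,len(p),p.mean(0) if len(p) else '',p.min(0) if len(p) else '',p.max(0) if len(p) else '')
E
```

```text
scene disc 546 [615.09751604 -34.6411497  227.70233881] [ 561.13045882 -121.61901639  222.04483665] [656.35062027  11.01500704 233.99077542]
scene tabtop 46 [586.87608499  -1.13866776 255.28634196] [566.89927738 -14.33584345 250.0933964 ] [601.81467919  12.18460443 261.50789368]
side disc 630 [617.5955264  -28.32327558 228.50005862] [567.79460894 -79.17200452 222.01977144] [654.84233522  11.00108667 233.9452279 ]
side tabtop 59 [582.97311159   0.78497783 256.64962364] [566.26120493 -15.87459819 250.79815916] [599.15774209  11.55906934 261.93803175]
wrist disc 7992 [615.15247118 -16.65753372 226.43364818] [567.17001375 -61.31932606 222.00087752] [654.60709388   9.82464521 233.99584126]
wrist tabtop 1535 [577.19363135   2.13188925 255.5727419 ] [565.85341136 -11.3640542  250.00400176] [600.63210776  12.00804938 261.98326793]
```

View pics/a1.png

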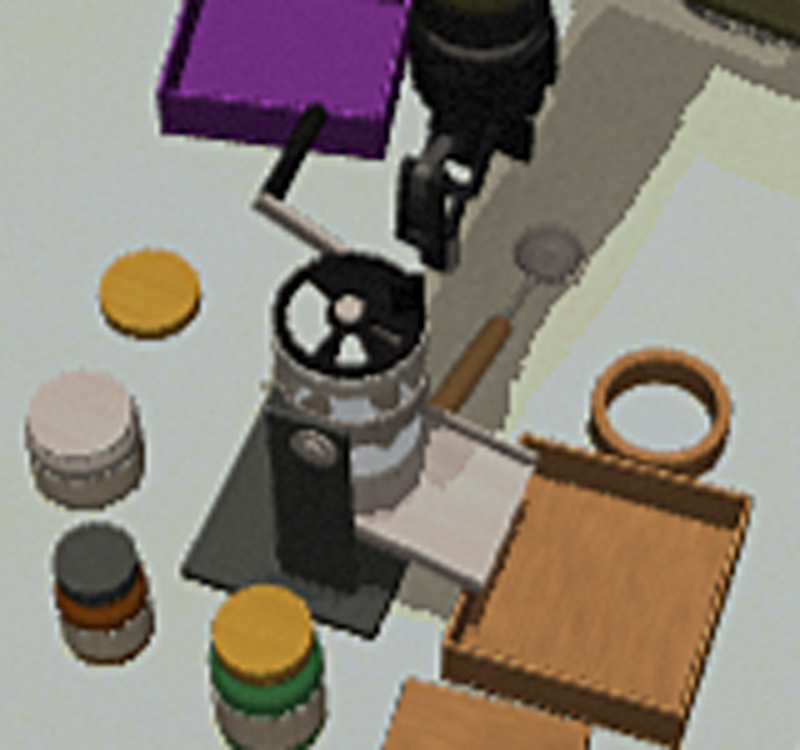

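View pics/b1.png

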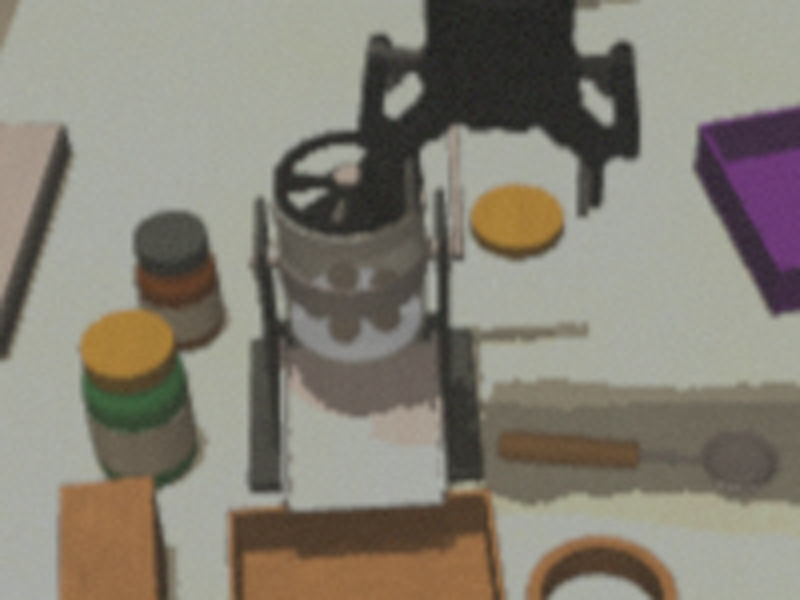

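```bash
python3 - <<'E'
from h import *
a=load("scene",0); b=load("side",0)
A=lambda u,v,h: ray(a,215+u/5,130+v/5,h).round(1)
B=lambda u,v,h: ray(b,220+u/4,120+v/4,h).round(1)
print("hub",A(348,307,232),B(347,174,232))
print("handle",A(275,193,215),A(318,108,215))
print("plate scene",A(185,573,5),A(372,635,5))
print("chute end",A(530,460,55),A(485,588,55),B(290,508,55),B(446,500,55))
print("tray rim",A(525,437,45),A(748,497,45),A(672,742,45),B(232,512,45),B(490,492,45))
E
python3 - <<'E'
from h import *
for n in ["scene","side"]:
    c=load(n,0);W=pts(c)
    m=(W[...,2]>205)&(W[...,2]<225)&(W[...,0]>450)&(W[...,0]<600)&(W[...,1]<-40)&(W[...,1]>-160)
    p=W[m];print(n,len(p))
    if len(p)>5:
        q=p[:,:2]; print(np.c_[q,p[:,2]][::max(1,len(p)//15)].round(0))
E
```

```text
hub [611.9 -32.3 232. ] [609.6 -34.7 232. ]
handle [ 549.3 -117.3  215. ] [ 480.5 -127.9  215. ]
plate scene [ 695.3 -108.3    5. ] [678.5  15.1   5. ]
chute end [549.   55.5  55. ] [642.7  73.3  55. ] [641.7  66.6  55. ] [549.2  54.6  55. ]
tray rim [529.2  42.3  45. ] [503.4 183.5  45. ] [676.9 213.4  45. ] [678.  64.  45.] [523.8  38.6  45. ]
scene 136
[[ 482. -132.  221.]
 [ 480. -123.  215.]
 [ 505. -129.  224.]
 [ 501. -121.  220.]
 [ 511. -119.  222.]
 [ 526. -120.  223.]
 [ 529. -119.  218.]
 [ 544. -120.  225.]
 [ 551. -122.  222.]
 [ 553. -111.  225.]
 [ 557. -113.  220.]
 [ 557. -106.  219.]
 [ 560. -118.  205.]
 [ 558. -106.  206.]
 [ 558.  -89.  212.]
 [ 600.  -61.  220.]]
side 23
[[ 483. -135.  222.]
 [ 480. -127.  223.]
 [ 480. -125.  222.]
 [ 555. -100.  217.]
 [ 558. -103.  212.]
 [ 555. -102.  212.]
 [ 557.  -97.  213.]
 [ 555.  -99.  212.]
 [ 557.  -94.  212.]
 [ 555.  -98.  209.]
 [ 557.  -90.  213.]
 [ 555.  -95.  209.]
 [ 557.  -93.  207.]
 [ 554.  -92.  209.]
 [ 552.  -93.  207.]
 [ 557.  -89.  208.]
 [ 554.  -91.  206.]
 [ 552.  -89.  208.]
 [ 554.  -88.  205.]
 [ 552.  -87.  206.]
 [ 554.  -81.  209.]
 [ 552.  -85.  205.]
 [ 570.  -50.  222.]]
```

>>> servo_tool --pt "0 0 0.06 0 0 0 1" --pt "0 0 0.1 0 0 0 1" --pt "0.04 -0.04 0.1 0 0 0 1" --pt "0.085 -0.09 0.1 0 0 0.1 1" --pt "0.085 -0.09 0.1 0 0 0.1 0.5" --pt "0.085 -0.09 0.1 0 0 0.1 0.3" --pt "0.085 -0.09 0.1 0 0 0.1 0.3" --pt "0.085 -0.09 0.1 0 0 0.1 0.3"

```text
clock: 1.15
ee_pos: [609.3, -89.0, 349.0]
eef_rot: [-0.706, -0.036, 0.036, 0.706]
ft_force: [0.4, 0.2, -0.1]
gripper_width: 0.3
```

Run:
```python
from h import *
from rig import *
o=observe();print(o["joints"],o["ee_pos"],o["gripper_width"],o["clock"],o["ft_force"])
for n in ["wrist","side"]:
    c=snap(n,1)
crop(c,220,120,200,150,4,"pics/b2.png")
```

```text
[-1.45125537e-01  4.10799154e-01  3.44973120e-01  1.50446343e+00
  1.10696385e-04  1.32453902e+00] [609.29752953 -89.01674698 348.99518573] 0.29976235490186154 1.15 [ 0.40333216  0.15626668 -0.10069235]
```

View pics/wrist1.png

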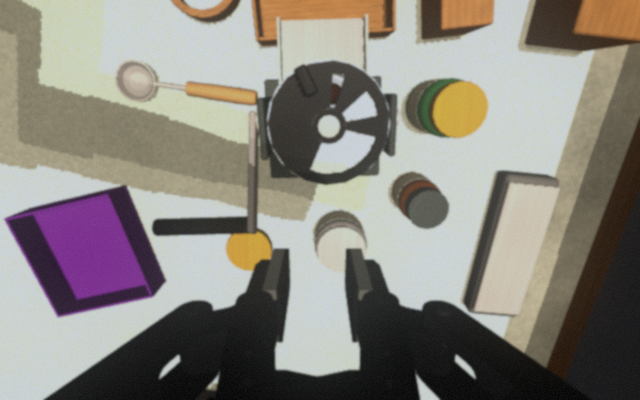

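View pics/b2.png

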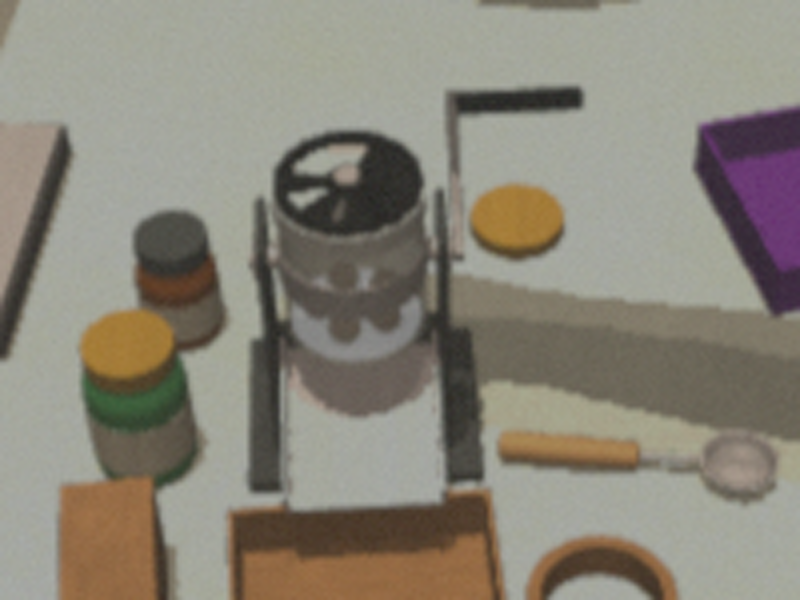

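Run:
```python
from h import *
c=load("wrist",1)
hub=ray(c,329,125,232); print("hub",hub)
t=ray(c,306,80,256); print("tab",t)
e1=ray(c,299,68,256);e2=ray(c,313,93,256);print(e1,e2)
d=t-hub; print(np.hypot(*d[:2]),np.arctan2(d[1],d[0]), np.arctan2(*(e1-e2)[[1,0]]))
for uv in [(157,227),(248,225)]: print("handle",ray(c,*uv,215))
for uv in [(279,17),(368,18)]: print("chute",ray(c,*uv,75))
for uv in [(257,43),(393,36)]: print("tray",ray(c,*uv,45))
g=c["frame"].astype(int).sum(2)
W=pts(c)
m=(W[...,2]>205)&(W[...,2]<228)&(W[...,0]<560)&(W[...,1]<-90)&(W[...,1]>-150)&(g<200)
p=W[m]; 
vx,vy,x0,y0=cv2.fitLine(p[:,:2].astype(np.float32),cv2.DIST_HUBER,0,.01,.01).ravel()
print(len(p),"line yaw",np.arctan2(vy,vx),x0,y0,p.min(0),p.max(0),np.median(p[:,2]))
m=(W[...,2]>250)&(W[...,2]<262)&(np.hypot(W[...,0]-hub[0],W[...,1]-hub[1])<50)
p=W[m];print(len(p),p.mean(0),cv2.minAreaRect(p[:,:2].astype(np.float32)))
```

```text
hub [611.13921148 -33.53702218 232.        ]
tab [593.50214034  -6.52839344 256.        ]
[ 5.88773027e+02 -2.55723635e-01  2.56000000e+02] [598.38183626 -13.50140342 256.        ]
32.25728298036431 2.149288952352517 2.1983860971111904
handle [ 482.29159711 -129.44483352  215.        ]
handle [ 555.50171989 -120.3656902   215.        ]
chute [554.00123531  57.00878086  75.        ]
chute [646.32735189  65.32401318  75.        ]
tray [527.24854873  33.069999    45.        ]
tray [680.68495877  55.77796878  45.        ]
1338 line yaw 0.12997164 518.53827 -122.524925 [ 480.97675234 -133.65075267  208.03193267] [ 559.58615296 -100.08615948  222.60144054] 220.03569442548286
408 [593.36185534  -6.45794328 254.78420139] ((593.3040161132812, -6.462613105773926), (7.974467754364014, 17.924211502075195), 32.33101272583008)
```

>>> servo_tool --pt "-0.006 0.05 0 0 0 0.17 0.3" --pt "-0.016 0.0825 0 0 0 0.34 0.3" --pt "-0.016 0.0825 -0.02 0 0 0.488 0.3" --pt "-0.016 0.0825 -0.06 0 0 0.488 0.3" --pt "-0.016 0.0825 -0.085 0 0 0.488 0.3" --pt "-0.016 0.0825 -0.096 0 0 0.488 0.3" --pt "-0.016 0.0825 -0.096 0 0 0.488 0.2" --pt "-0.016 0.0825 -0.096 0 0 0.488 0.2"

```text
clock: 2.25
ee_pos: [594.7, -7.5, 253.7]
eef_rot: [0.677, 0.206, -0.204, -0.677]
ft_force: [0.5, -0.2, 0.3]
gripper_width: 0.199
```

Run:
```python
from h import *
c=snap("wrist",2)
cent=np.array([611.1,-33.5]); p0=np.array([593.4,-6.5]); 
for k in range(1,19):
    a=0.16*k; R=np.array([[np.cos(a),-np.sin(a)],[np.sin(a),np.cos(a)]])
    print(k,round(a,2),((R@(p0-cent)+cent-p0)).round(1))
```

```text
1 0.16 [-4.1 -3.2]
2 0.32 [-7.6 -6.9]
3 0.48 [-10.5 -11.2]
4 0.64 [-12.6 -15.9]
5 0.8 [-14.  -20.9]
6 0.96 [-14.6 -26. ]
7 1.12 [-14.3 -31.2]
8 1.28 [-13.2 -36.2]
9 1.44 [-11.4 -41. ]
10 1.6 [ -8.8 -45.5]
11 1.76 [ -5.5 -49.5]
12 1.92 [ -1.6 -52.9]
13 2.08 [  2.8 -55.6]
14 2.24 [  7.5 -57.6]
15 2.4 [ 12.5 -58.9]
16 2.56 [ 17.7 -59.3]
17 2.72 [ 22.8 -58.9]
18 2.88 [ 27.8 -57.7]
```

View pics/wrist2.png

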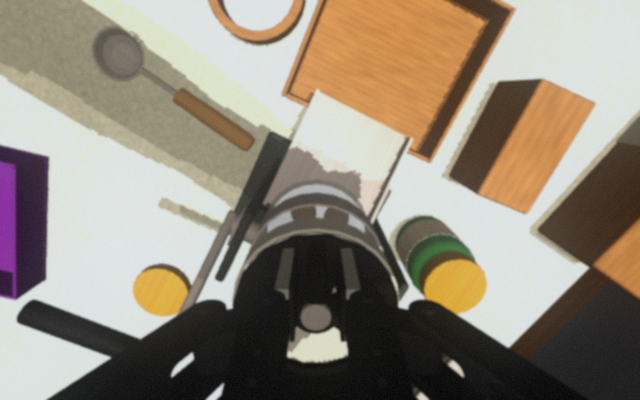

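>>> servo_tool --pt "-0.004 -0.003 0 0 0 0.16 0.2" --pt "-0.0076 -0.007 0 0 0 0.32 0.2" --pt "-0.0105 -0.011 0 0 0 0.48 0.2" --pt "-0.0126 -0.016 0 0 0 0.64 0.2" --pt "-0.014 -0.021 0 0 0 0.8 0.2" --pt "-0.0146 -0.026 0 0 0 0.96 0.2" --pt "-0.0143 -0.031 0 0 0 1.12 0.2" --pt "-0.0132 -0.036 0 0 0 1.28 0.2"

```text
clock: 3.3
ee_pos: [581.1, -42.5, 253.5]
eef_rot: [0.419, 0.571, -0.569, -0.419]
ft_force: [0.3, 3.6, 0.5]
gripper_width: 0.199
```

>>> servo_tool --pt "0.0018 -0.0048 0 0 0 0.16 0.2" --pt "0.0044 -0.0093 0 0 0 0.32 0.2" --pt "0.0077 -0.0133 0 0 0 0.48 0.2" --pt "0.0116 -0.0167 0 0 0 0.64 0.2" --pt "0.016 -0.0194 0 0 0 0.8 0.2" --pt "0.0207 -0.0214 0 0 0 0.96 0.2" --pt "0.0257 -0.0227 0 0 0 1.12 0.2" --pt "0.031 -0.0231 0 0 0 1.28 0.2"

```text
clock: 4.3
ee_pos: [611.3, -66.4, 253.4]
eef_rot: [-0.004, 0.707, -0.707, 0.004]
ft_force: [-3.3, 1.7, 1.0]
gripper_width: 0.198
```

Run:
```python
from h import *
from rig import *
o=observe();print(o["joints"],o["ee_pos"],o["gripper_width"],o["clock"],o["ft_force"])
c=snap("scene",3)
crop(c,215,130,160,150,5,"pics/a3.png")
```

```text
[-1.08461033e-01  4.15664269e-01  1.07326927e-01  1.26295763e+00
  5.63367724e-04 -1.69082164e+00] [611.2888326  -66.39029516 253.43791019] 0.197553229297341 4.3 [-3.33740053  1.74969044  0.95424255]
```

View pics/a3.png

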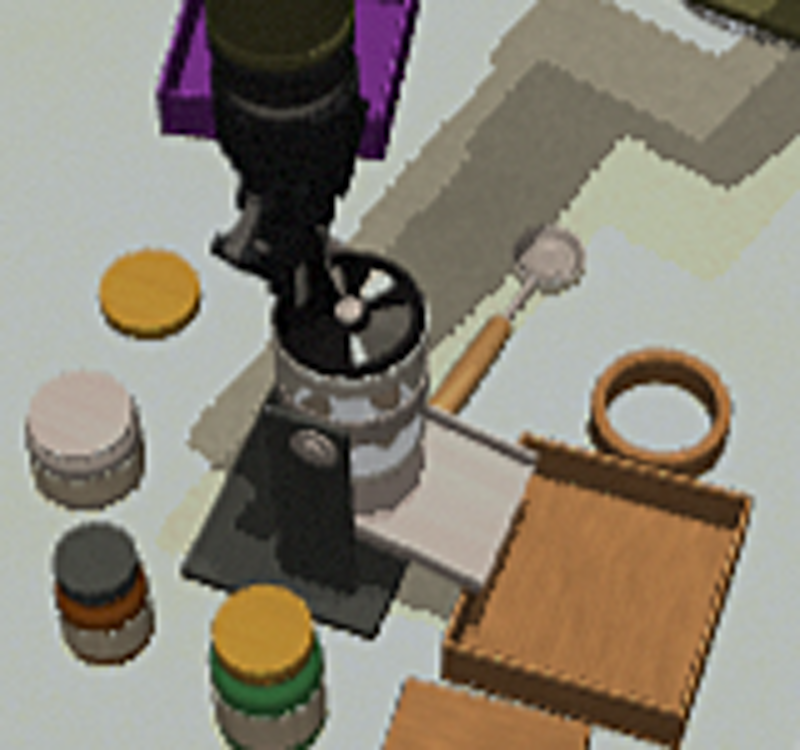

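>>> servo_tool --pt "0.0025 0.0002 0 0 0 0.08 0.2" --pt "0.005 0.0004 0 0 0 0.16 0.2" --pt "0.0075 0.001 0 0 0 0.24 0.2" --pt "0.01 0.0016 0 0 0 0.3 0.2" --pt "0.012 0.0024 0 0 0 0.32 0.2" --pt "0.0135 0.0024 0 0 0 0.34 0.2" --pt "0.0135 0.0024 0 0 0 0.34 0.2" --pt "0.0135 0.0024 0 0 0 0.34 0.2"

```text
clock: 5.35
ee_pos: [619.4, -65.0, 253.0]
eef_rot: [-0.124, 0.697, -0.697, 0.117]
ft_force: [-14.6, -1.7, 7.9]
gripper_width: 0.202
```

Run:
```python
from h import *
from rig import *
o=observe();print(o["joints"],o["ee_pos"],o["gripper_width"],o["clock"],o["ft_force"],o["moment"])
```

```text
[-0.10323589  0.4376571   0.14155749  1.28505928 -0.00274898 -2.01679605] [619.35135104 -65.00591344 253.02839663] 0.20157102012740993 5.35 [-14.55165507  -1.675169     7.88291466] [-0.36437753  3.04743518 -0.2287773 ]
```

>>> servo_tool --pt "-0.0075 0 0 0 0 -0.1 0.3" --pt "-0.0075 0 0.01 0 0 -0.1 0.3" --pt "-0.0075 0 0.06 0 0 -0.1 0.4" --pt "-0.02 -0.02 0.1 0 0 -0.25 0.6" --pt "-0.05 -0.04 0.1 0 0 -0.42 0.6" --pt "-0.08 -0.06 0.1 0 0 -0.6 0.6" --pt "-0.111 -0.06 0.1 0 0 -0.78 0.6" --pt "-0.111 -0.06 0.1 0 0 -0.96 0.6"

```text
clock: 6.35
ee_pos: [513.0, -124.6, 354.4]
eef_rot: [0.217, 0.673, -0.673, -0.215]
ft_force: [0.5, 1.2, 0.2]
gripper_width: 0.602
```

>>> servo_tool --pt "0 0 0 0 0 -0.18 0.5" --pt "0 0 0 0 0 -0.36 0.5" --pt "0 0 0 0 0 -0.54 0.5" --pt "0 0 0 0 0 -0.72 0.5" --pt "0 0 0 0 0 -0.82 0.5" --pt "0 0 0 0 0 -0.82 0.5" --pt "0 0 0 0 0 -0.82 0.5" --pt "0 0 0 0 0 -0.82 0.5"

```text
clock: 7.35
ee_pos: [514.4, -124.2, 352.6]
eef_rot: [0.464, 0.533, -0.533, -0.464]
ft_force: [-0.1, -0.7, 0.2]
gripper_width: 0.5
```

Run:
```python
from h import *
from rig import *
o=observe();print(o["joints"],o["ee_pos"],o["gripper_width"],o["clock"],o["ft_force"])
from scipy.spatial.transform import Rotation as R
print(R.from_quat(o["eef_rot"]).as_matrix().round(3))
c=snap("scene",4)
crop(c,215,130,160,150,5,"pics/a4.png")
c=snap("wrist",4); W=pts(c)
m=(abs(W[...,2]-228)<6)&(np.hypot(W[...,0]-611,W[...,1]+33.5)<46); print("disc",m.sum())
m=(W[...,2]>248)&(W[...,2]<262)&(np.hypot(W[...,0]-611,W[...,1]+33.5)<50)
p=W[m];print(len(p)); 
if len(p): 
  q=p.mean(0);print(q,cv2.minAreaRect(p[:,:2].astype(np.float32)),np.arctan2(q[1]+33.5,q[0]-611.1)+np.pi/2)
```

```text
[-2.36918398e-01  2.46707531e-01  1.13074404e-01  1.43670547e+00
 -1.01778600e-05 -3.75031971e-01] [ 514.44741635 -124.21805171  352.57114298] 0.5003094554435936 7.35 [-0.1156126  -0.67307008  0.22589792]
[[-0.138  0.    -0.99 ]
 [ 0.99  -0.    -0.138]
 [-0.    -1.    -0.   ]]
disc 1170
201
[613.99085393 -70.7452573  253.37501944] ((615.1563720703125, -70.00965118408203), (9.065943717956543, 12.47746467590332), 9.861679077148438) 0.07746139654615503
```

View pics/a4.png

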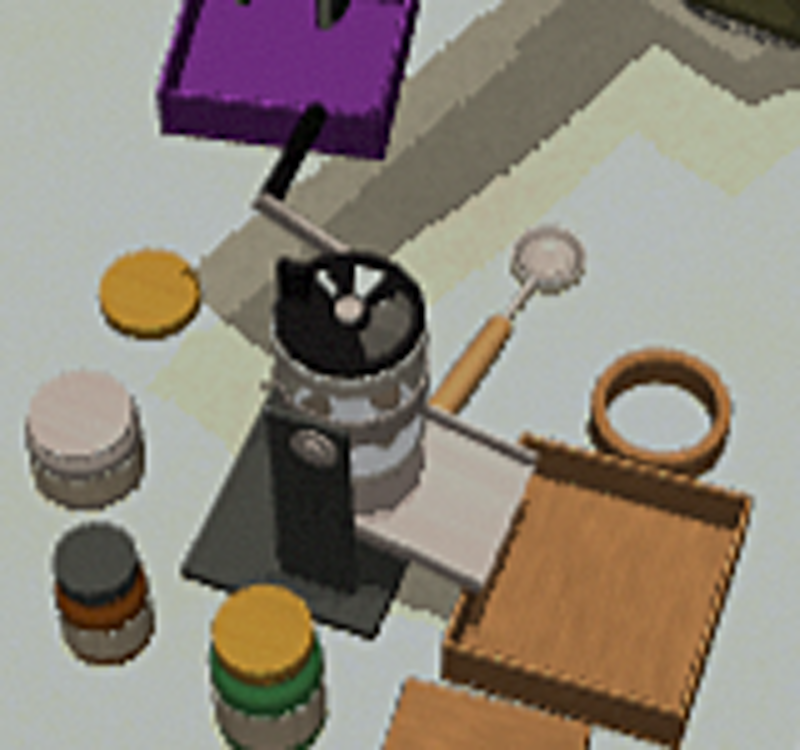

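View pics/wrist4.png

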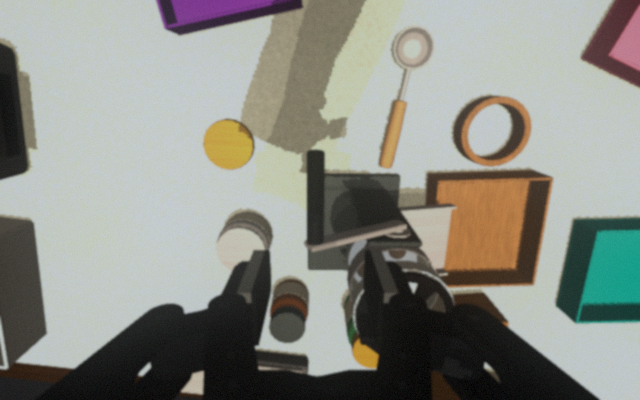

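Run:
```python
from h import *
c=load("wrist",4); W=pts(c); g=c["frame"].astype(int).max(2)
for uv in [(316,153),(315,243)]: print("handle",ray(c,*uv,215))
m=(W[...,2]>205)&(W[...,2]<226)&(W[...,0]<552)&(W[...,1]<-90)&(W[...,1]>-160)
p=W[m]; print(len(p),p.min(0),p.max(0),np.median(p,0),cv2.minAreaRect(p[:,:2].astype(np.float32)))
x=p[p[:,0]<540]
for lo in range(480,550,15):
    s=x[(x[:,0]>=lo)&(x[:,0]<lo+15)]
    if len(s): print(lo,s[:,1].min(),s[:,1].max(),s[:,2].max())
```

```text
handle [ 482.12272298 -129.342212    215.        ]
handle [ 556.89061125 -119.96997363  215.        ]
1595 [ 479.12978985 -136.28127225  205.47800941] [551.9700177  -91.29925689 222.67467012] [ 513.34292103 -125.48680735  219.64348864] ((520.6666259765625, -123.23214721679688), (82.72535705566406, 32.93466567993164), 24.12087631225586)
480 -136.28127225135268 -121.42418974811966 222.09817162288874
495 -134.58188162413347 -119.19866288100948 222.67467011747883
510 -132.6211676871729 -117.04877359708908 222.04131835695546
525 -130.72184306284205 -115.78048678499013 222.4322578630463
```

>>> servo_tool --pt "-0.002 -0.001 -0.05 0 0 0 0.5" --pt "-0.002 -0.001 -0.1 0 0 0 0.5" --pt "-0.002 -0.001 -0.13 0 0 0 0.5" --pt "-0.002 -0.001 -0.139 0 0 0 0.5" --pt "-0.002 -0.001 -0.139 0 0 0 0.3" --pt "-0.002 -0.001 -0.139 0 0 0 0" --pt "-0.002 -0.001 -0.139 0 0 0 0" --pt "-0.002 -0.001 -0.139 0 0 0 0" --newtons 35

```text
clock: 8.45
ee_pos: [513.4, -125.9, 214.8]
eef_rot: [0.466, 0.533, -0.533, -0.463]
ft_force: [0.6, -2.3, 4.6]
gripper_width: 0.147
```

```bash
cat > arc.py <<'E'
import numpy as np
yaw=.13; v=np.array([-np.sin(yaw),np.cos(yaw)])
def off(q):  # handle offset from axle for jar angle q
    a=np.radians(150)-q
    return np.array([*(90*np.cos(a)*v),90*np.sin(a)])
def path(q0,qs):
    for q in qs: print(q,((off(q)-off(q0))/1000).round(4).tolist())
E
python3 - <<'E'
from rig import *
from arc import *
o=observe();print(o["ee_pos"],o["gripper_width"],o["clock"],o["ft_force"])
path(0,[.05,.15,.3,.45,.6,.75,.9,1.05]); path(1.05,[1.2,1.35,1.5,1.65,1.8,1.9,2.0,2.07])
E
```

```text
[ 513.41291973 -125.88821507  214.8390831 ] 0.14690323925854432 8.45 [ 0.62618927 -2.26957557  4.55907781]
0.05 [-0.0003, 0.0023, 0.0038]
0.15 [-0.001, 0.0075, 0.0111]
0.3 [-0.0022, 0.0166, 0.021]
0.45 [-0.0035, 0.0271, 0.0294]
0.6 [-0.0051, 0.0387, 0.0361]
0.75 [-0.0067, 0.0512, 0.0411]
0.9 [-0.0084, 0.0642, 0.044]
1.05 [-0.0101, 0.0775, 0.045]
1.2 [-0.0017, 0.0133, -0.001]
1.35 [-0.0034, 0.0264, -0.0041]
1.5 [-0.0051, 0.0388, -0.0091]
1.65 [-0.0066, 0.0503, -0.0159]
1.8 [-0.0079, 0.0608, -0.0243]
1.9 [-0.0088, 0.067, -0.0308]
2.0 [-0.0095, 0.0725, -0.0379]
2.07 [-0.0099, 0.0759, -0.0431]
```

>>> servo_tool --pt "-0.0003 0.0023 0.004 0 0 0 0" --pt "-0.001 0.0075 0.011 0 0 0 0" --pt "-0.0022 0.0166 0.021 0 0 0 0" --pt "-0.0035 0.0271 0.0294 0 0 0 0" --pt "-0.005 0.0387 0.0361 0 0 0 0" --pt "-0.0067 0.0512 0.0411 0 0 0 0" --pt "-0.0084 0.0642 0.044 0 0 0 0" --pt "-0.01 0.0775 0.045 0 0 0 0"

```text
clock: 9.45
ee_pos: [503.6, -50.0, 261.3]
eef_rot: [-0.468, -0.532, 0.533, 0.462]
ft_force: [-1.3, -7.1, 9.1]
gripper_width: 0.147
```

Run:
```python
from h import *
from rig import *
o=observe();print(o["ee_pos"],o["gripper_width"],o["clock"],o["ft_force"],o["moment"])
c=snap("scene",5)
crop(c,215,130,160,150,5,"pics/a5.png")
```

```text
[503.64000557 -49.99826917 261.30205415] 0.14667537706447392 9.45 [-1.33700308 -7.12998369  9.07462941] [-1.86736579  0.0076215  -0.09739782]
```

View pics/a5.png

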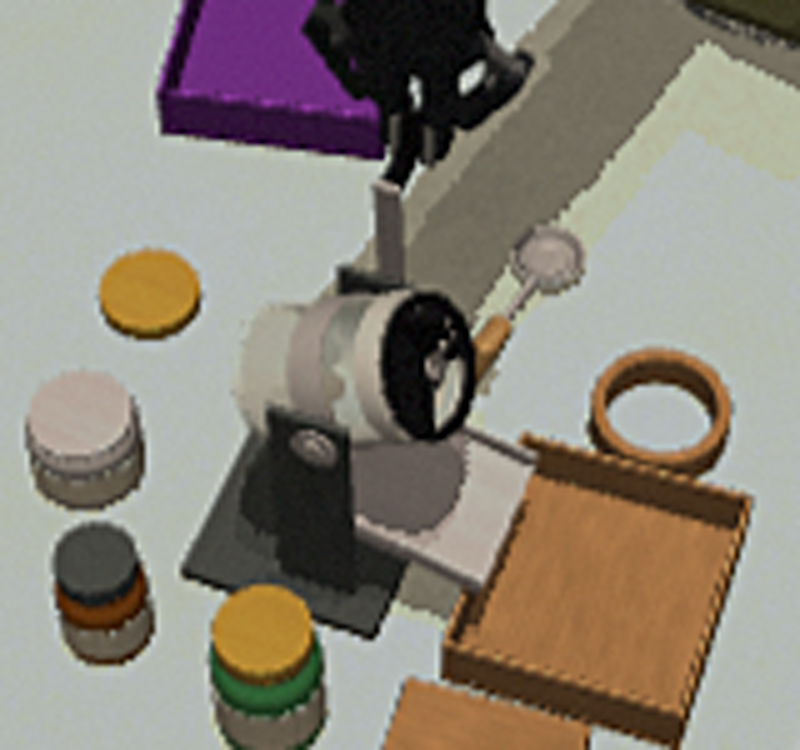

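>>> servo_tool --pt "-0.0017 0.0133 -0.001 0 0 0 0" --pt "-0.0034 0.0264 -0.004 0 0 0 0" --pt "-0.005 0.0388 -0.009 0 0 0 0" --pt "-0.0066 0.0503 -0.016 0 0 0 0" --pt "-0.0079 0.0608 -0.0243 0 0 0 0" --pt "-0.0088 0.067 -0.0308 0 0 0 0" --pt "-0.0095 0.0725 -0.038 0 0 0 0" --pt "-0.0099 0.0759 -0.043 0 0 0 0"

```text
clock: 10.5
ee_pos: [493.4, 27.6, 215.9]
eef_rot: [0.466, 0.533, -0.533, -0.463]
ft_force: [1.4, -1.5, 4.7]
gripper_width: 0.148
```

Run:
```python
from h import *
from rig import *
o=observe();print(o["ee_pos"],o["gripper_width"],o["clock"],o["ft_force"],o["moment"])
c=snap("scene",6)
crop(c,215,130,160,150,5,"pics/a6.png")
```

```text
[493.44980382  27.63408901 215.90946249] 0.1475148352462179 10.5 [ 1.35909419 -1.5499605   4.70564753] [-0.75342524 -0.38559699 -0.11145641]
```

View pics/a6.png

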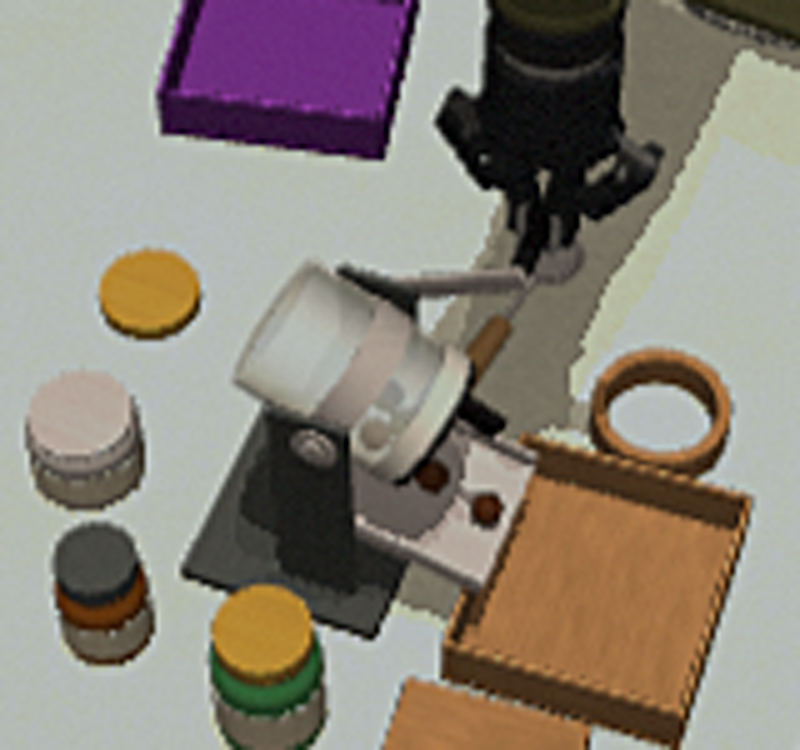

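Run:
```python
from arc import *
path(2.07,[1.8,1.5,1.2,.95,.95,1.3,1.7,2.08])
path(.95,[1.3,1.7,2.07])
```

```text
1.8 [0.002, -0.0152, 0.0188]
1.5 [0.0049, -0.0371, 0.034]
1.2 [0.0082, -0.0626, 0.0421]
0.95 [0.0111, -0.0848, 0.0427]
0.95 [0.0111, -0.0848, 0.0427]
1.3 [0.007, -0.0539, 0.0403]
1.7 [0.0029, -0.022, 0.0246]
2.08 [-0.0001, 0.0005, -0.0008]
1.3 [-0.0041, 0.031, -0.0024]
1.7 [-0.0082, 0.0629, -0.0181]
2.07 [-0.0111, 0.0848, -0.0427]
```

>>> servo_tool --pt "0.002 -0.0152 0.0188 0 0 0 0" --pt "0.005 -0.0371 0.034 0 0 0 0" --pt "0.0082 -0.0626 0.042 0 0 0 0" --pt "0.011 -0.0848 0.0427 0 0 0 0" --pt "0.011 -0.0848 0.0427 0 0 0 0" --pt "0.007 -0.0539 0.0403 0 0 0 0" --pt "0.0029 -0.022 0.0246 0 0 0 0" --pt "0 0 0 0 0 0 0"

```text
clock: 11.55
ee_pos: [493.5, 27.9, 216.1]
eef_rot: [0.466, 0.533, -0.533, -0.463]
ft_force: [5.7, -13.2, 0.2]
gripper_width: 0.146
```

>>> servo_tool --pt "0 0 0 0 0 0 0" --pt "0 0 0 0 0 0 0" --pt "0 0 0 0 0 0 0" --pt "0 0 0 0 0 0 0" --pt "0 0 0 0 0 0 0" --pt "0 0 0 0 0 0 0" --pt "0 0 0 0 0 0 0" --pt "0 0 0 0 0 0 0"

```text
clock: 12.55
ee_pos: [493.3, 28.8, 214.8]
eef_rot: [0.464, 0.534, -0.533, -0.465]
ft_force: [5.0, -0.3, -3.7]
gripper_width: 0.144
```

Run:
```python
from h import *
from rig import *
o=observe();print(o["ee_pos"],o["gripper_width"],o["clock"],o["ft_force"],o["moment"])
c=snap("scene",7)
crop(c,215,130,160,150,5,"pics/a7.png")
```

```text
[493.27169776  28.78210315 214.83218555] 0.14388881717419333 12.55 [ 5.02504743 -0.29891649 -3.68844274] [-0.29286986 -0.98542305 -0.00755389]
```

View pics/a7.png

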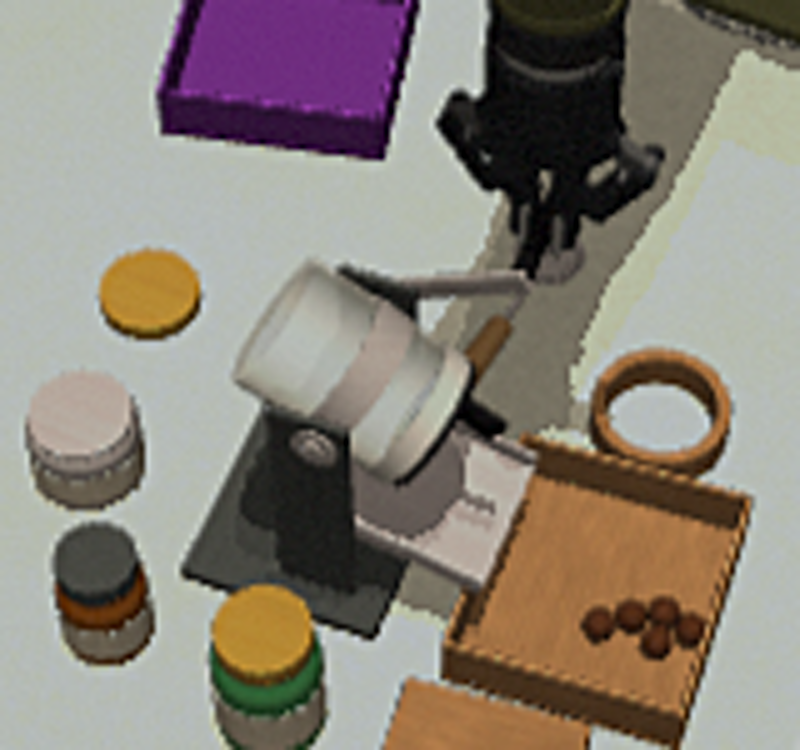

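Five brown nuts lie in the tray (crop pixels 600–690, 610–640) and none are left in the jar. I'm bringing the jar back upright.

Run:
```python
from arc import *
path(2.07,[1.95,1.8,1.65,1.5,1.35,1.2,1.05,.9]); path(.9,[.75,.6,.45,.3,.15,.05,0,-.03])
```

```text
1.95 [0.0008, -0.0061, 0.0089]
1.8 [0.002, -0.0152, 0.0188]
1.65 [0.0033, -0.0256, 0.0272]
1.5 [0.0049, -0.0371, 0.034]
1.35 [0.0065, -0.0496, 0.039]
1.2 [0.0082, -0.0626, 0.0421]
1.05 [0.0099, -0.0759, 0.0431]
0.9 [0.0117, -0.0893, 0.0421]
0.75 [0.0017, -0.013, -0.003]
0.6 [0.0033, -0.0255, -0.0079]
0.45 [0.0048, -0.0371, -0.0146]
0.3 [0.0062, -0.0476, -0.023]
0.15 [0.0074, -0.0567, -0.0329]
0.05 [0.0081, -0.0619, -0.0402]
0 [0.0084, -0.0642, -0.044]
-0.03 [0.0086, -0.0655, -0.0464]
```

>>> servo_tool --pt "0.0008 -0.006 0.009 0 0 0 0" --pt "0.002 -0.0152 0.0188 0 0 0 0" --pt "0.0033 -0.0256 0.0272 0 0 0 0" --pt "0.005 -0.0371 0.034 0 0 0 0" --pt "0.0065 -0.0496 0.039 0 0 0 0" --pt "0.0082 -0.0626 0.042 0 0 0 0" --pt "0.0099 -0.0759 0.043 0 0 0 0" --pt "0.0117 -0.0893 0.042 0 0 0 0"

```text
clock: 13.6
ee_pos: [504.6, -58.1, 259.5]
eef_rot: [0.463, 0.536, -0.531, -0.465]
ft_force: [-1.0, 6.1, 10.8]
gripper_width: 0.148
```

>>> servo_tool --pt "0.0017 -0.013 -0.003 0 0 0 0" --pt "0.0033 -0.0255 -0.008 0 0 0 0" --pt "0.0048 -0.0371 -0.0146 0 0 0 0" --pt "0.0062 -0.0476 -0.023 0 0 0 0" --pt "0.0074 -0.0567 -0.033 0 0 0 0" --pt "0.0081 -0.0619 -0.04 0 0 0 0" --pt "0.0085 -0.0648 -0.0455 0 0 0 0" --pt "0.0086 -0.0655 -0.0465 0 0 0 0"

```text
clock: 14.6
ee_pos: [513.3, -124.9, 210.8]
eef_rot: [0.464, 0.535, -0.532, -0.465]
ft_force: [2.1, 6.7, 3.8]
gripper_width: 0.152
```

Run:
```python
from h import *
from rig import *
o=observe();print(o["ee_pos"],o["gripper_width"],o["clock"],o["ft_force"],o["moment"])
c=snap("scene",8)
crop(c,215,130,160,150,5,"pics/a8.png")
```

```text
[ 513.3132312  -124.866889    210.80435188] 0.1524699533436413 14.6 [2.10414407 6.73692228 3.79567416] [ 1.41075348 -0.44541685 -0.06224297]
```

View pics/a8.png

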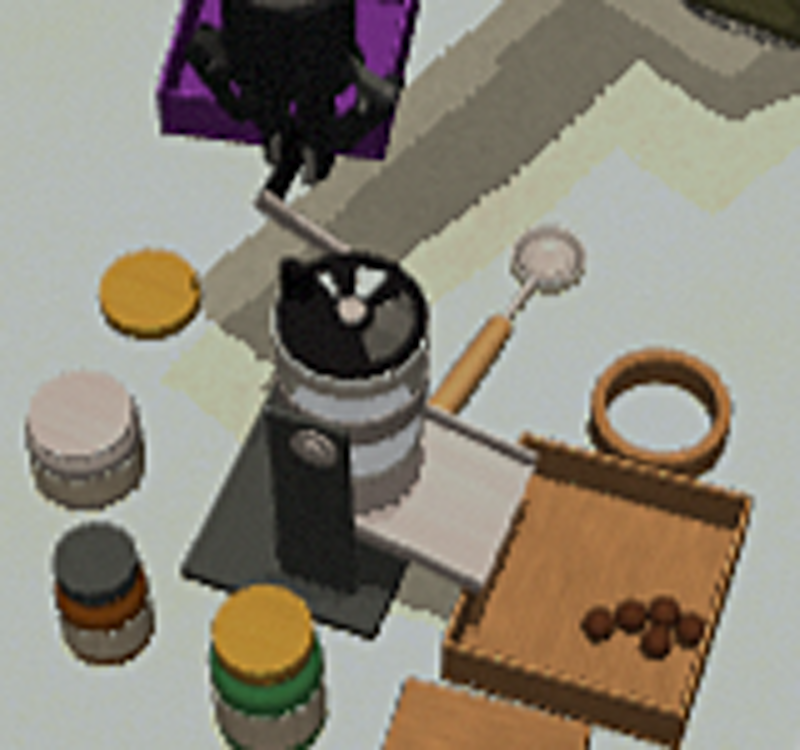

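>>> servo_tool --pt "0 -0.003 -0.004 0 0 0 0" --pt "0.001 -0.005 -0.008 0 0 0 0" --pt "0.001 -0.006 -0.01 0 0 0 0" --pt "0.001 -0.006 -0.01 0 0 0 0" --pt "0.001 -0.006 -0.01 0 0 0 0" --pt "0.001 -0.003 -0.006 0 0 0 0.3" --pt "0.001 -0.001 -0.004 0 0 0 0.5" --pt "0.001 0 -0.003 0 0 0 0.5"

```text
clock: 15.65
ee_pos: [512.9, -126.6, 206.7]
eef_rot: [-0.464, -0.532, 0.534, 0.465]
ft_force: [0.5, 0.5, 0.1]
gripper_width: 0.5
```

>>> servo_tool --pt "0 0 0.04 0 0 0 0.5" --pt "0 0 0.1 0 0 0 0.5" --pt "0 0 0.14 0 0 -0.15 0.4" --pt "0.04 -0.01 0.15 0 0 -0.33 0.3" --pt "0.09 -0.02 0.15 0 0 -0.51 0.3" --pt "0.09 -0.02 0.15 0 0 -0.69 0.3" --pt "0.09 -0.02 0.15 0 0 -0.87 0.3" --pt "0.09 -0.02 0.15 0 0 -1.05 0.3"

```text
clock: 16.65
ee_pos: [603.7, -147.1, 355.9]
eef_rot: [-0.669, -0.225, 0.227, 0.67]
ft_force: [0.3, 0.9, 0.2]
gripper_width: 0.299
```

>>> servo_tool --pt "0 0 0 0 0 -0.18 0.3" --pt "0 0 0 0 0 -0.36 0.3" --pt "0 0 0 0 0 -0.52 0.3" --pt "0 0 0 0 0 -0.52 0.3" --pt "0 0 0 0 0 -0.52 0.3" --pt "0 0 0 0 0 -0.52 0.3" --pt "0 0 0 0 0 -0.52 0.3" --pt "0 0 0 0 0 -0.52 0.3"

```text
clock: 17.65
ee_pos: [603.7, -146.6, 357.9]
eef_rot: [0.705, 0.049, -0.049, -0.705]
ft_force: [0.3, -0.2, 0.0]
gripper_width: 0.301
```

Run:
```python
from h import *
from rig import *
o=observe();print(o["ee_pos"],o["gripper_width"],o["clock"],o["ft_force"])
c=snap("scene",9)
crop(c,215,130,160,150,5,"pics/a9.png")
c=snap("wrist",9); W=pts(c)
m=(W[...,2]>250)&(W[...,2]<262)&(np.hypot(W[...,0]-611,W[...,1]+33.5)<50)
p=W[m];q=p.mean(0);print(len(p),q,cv2.minAreaRect(p[:,:2].astype(np.float32)),"tab dir vs -y:",np.arctan2(q[1]+33.5,q[0]-611.1)+np.pi/2)
m=(W[...,2]>200)&(W[...,2]<230)&(W[...,0]<545)&(W[...,1]<-90)&(W[...,1]>-160)
p=W[m]; print("handle",np.median(p,0),p[:,2].max())
m=(W[...,2]>222)&(W[...,2]<236)&(np.hypot(W[...,0]-611,W[...,1]+33.5)<44)
p=W[m]; A=np.c_[p[:,:2]-[611,-33.5],np.ones(len(p))]; print("disc plane",np.linalg.lstsq(A,p[:,2],rcond=None)[0])
c=load("wrist",1);W=pts(c);m=(W[...,2]>222)&(W[...,2]<236)&(np.hypot(W[...,0]-611,W[...,1]+33.5)<44)
p=W[m]; A=np.c_[p[:,:2]-[611,-33.5],np.ones(len(p))]; print("disc plane start",np.linalg.lstsq(A,p[:,2],rcond=None)[0])
```

```text
[ 603.69419177 -146.60012716  357.85907149] 0.3009989243788045 17.65 [ 0.32701267 -0.23200546  0.02633428]
372 [615.22463812 -66.89030051 254.69145778] ((615.5082397460938, -66.94000244140625), (8.18867301940918, 16.962854385375977), 7.742654323577881) tab dir vs -y: 0.12290541097939522
handle [ 512.85593278 -124.37008405  219.8748773 ] 223.07955090460516
disc plane [9.72875404e-03 2.79059915e-03 2.26925978e+02]
disc plane start [-1.90998916e-02  1.50956868e-02  2.26567657e+02]
```

View pics/wrist9.png

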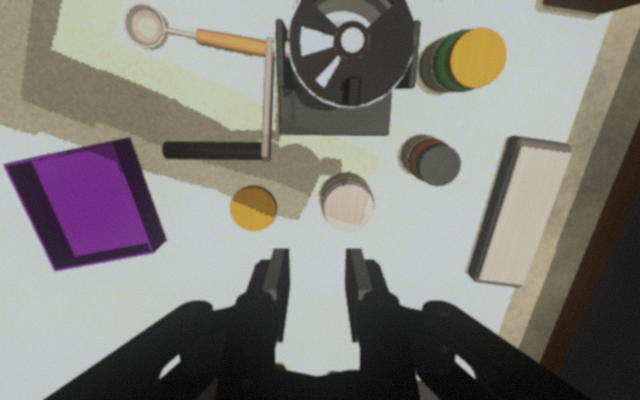

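View pics/a9.png

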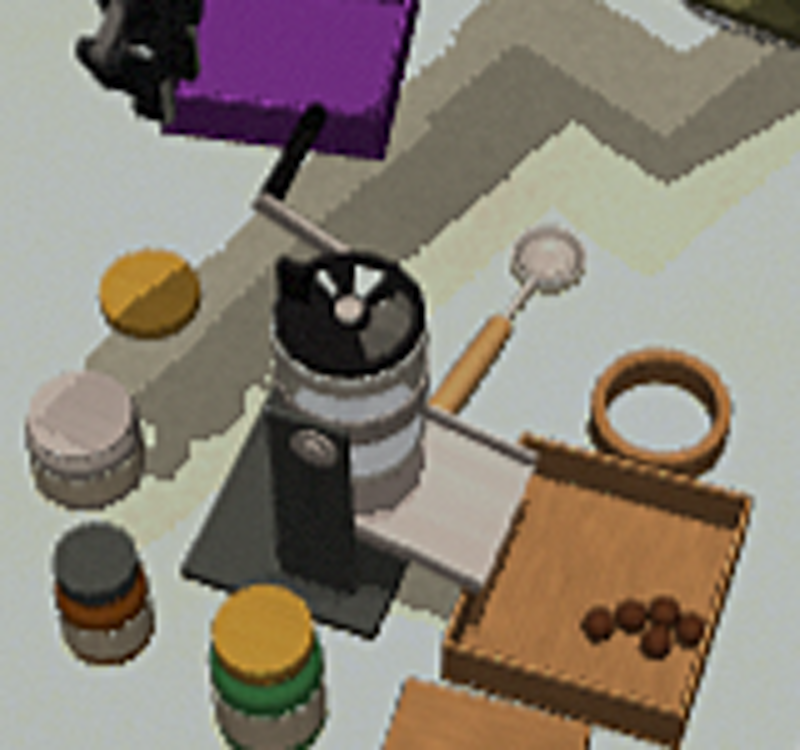

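The wrist picture shows the tab at (350,90) on the −y side, and the handle is back at its start line. The scene crop shows five nuts still in the tray, unmoved since the last picture.

```bash
python3 -c "
from rig import *
print(sign_off())"
```

```text
the job is handed in; nothing more can be done
None
```

I turned the dial to its largest opening and tipped the jar to its end stop. Rocking it back to about 1 rad and tipping again put all five nuts in the gift tray. I then brought the jar back upright, let go of the handle and handed the job in at about 17.7 s; no verdict was reported.

Last checks, from the camera images just before handing in:
- **Dial:** the tab points about 0.12 to 0.13 rad from world −y, against a stand yaw of about 0.13. That puts the dial within about 0.02 rad of its stop. While turning it, the tool also met the stop with about 15 N.
- **Jar:** the handle is at (513, −124) mm with its top 223 mm up, and the lid is level within about 0.01, so the jar is upright.
- **Nuts:** five are visible in the tray, in the same place as in the two pictures before.
- **Other goods:** they show no shift in the scene pictures. I compared these by eye and did not measure them.
- **Gripper:** it was clear of everything, with almost no force on the wrist.

One early estimate of the tab's angle, taken with a finger partly in the way, was about 0.05 rad lower. The later clear view settled it, and no other check failed or disagreed.

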